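# Lock up relief-printing blocks in a ratchet lock-up bed

## Robot

A 6-joint arm with a two-finger parallel gripper is mounted at the origin on a cart in front of the work surface, level with it; the furniture and walls round the work are solid. World frame = base frame: x ahead of the robot, y to its left, z up, the work surface at z = 0. Lengths are in m, angles in degrees, forces in N, time in s.
With the tool pointing down it reaches from about 0.4 to 0.825 m from the base axis. Payload 7 kg.
Tool frame: the origin (TCP) lies on the mounting face of the last link; the fingertips stand 178 mm ahead of it and the grasp point (between the pads) lies 159 mm ahead of it; z points along the fingers, y is the direction in which the jaws open and shut (so a half turn about z gives the same grasp; the last joint's range is limited). The gripper opens to 88 mm and grips with 3 to 60 N. Pads are 19 mm wide; open, the fingers measure 130 mm over their backs; the gripper's body (78 mm by 193 mm) begins 47 mm behind the grasp point.
Start: joints at [-49.441, 20.546, 0.682, 0, -70.136, -16.507], TCP at [0.275, -0.616, 0.405] pointing down, gripper open.
Joint ranges: [-176.03, 176.03], [-82.01, 121.73], [-58.28, 71.71], [-173.87, 95.51], [-174.79, -0.11], [-173.66, 173.66]. Speed limits (degrees/s): [136.94, 136.94, 172.46, 180, 180, 180].

## Interface

Orientations are given as [roll, pitch, yaw] about the fixed x, y, z axes, in that order (R = Rz(yaw) Ry(pitch) Rx(roll)).
In Python, from plant import r gives the robot as it stands. The module is installed in compiled form; this text tells all that it offers.
- The arm moves only by the tool carry_out, never from a script. Its argument "plan" is a list of rows, each a list of 3 entries, a list of its own where there are three numbers: the shift along the tool's x, y, z in m, then the turn, a rotation vector about the tool's x, y, z in degrees, then the closure in counts, from 0 (fully open) to 255 (shut). In form: [[[x, y, z], [ax, ay, az], hand], ...]. A call has 1 to 12 rows; each row shifts and turns the commanded pose from where the row before left it, along the tool's axes as they then stand; what a row does not reach is not made up. A row lasts 1/12 s, in which the tool goes at most 41.7 mm and 7.16 degrees, less where a joint would pass 70% of its speed; a pose out of reach is approached as far as the arm can. A call is refused whole if a number of a shift passes 0.0417 or a number of a turn 7.16, either way. A call with a gripper value outside its range is refused whole. The fingers move at their own pace and stop on an object; "grip_force" is the grip in N (left out, the last holds). Time passes only in rows, so rows that do not move let the fingers close. It gives the time, the measured TCP pose, the force and the opening at its end, in the units of the state.
- r.get_state(): the state, without advancing time (a new reading comes with each control period).
- r.capture(name): name is "side" or "top"; returns the picture (420x560x3 uint8, red, green, blue); there is no depth.
- r.get_calibration(name): a dict with "K" (3x3 intrinsics, pixels), "rvec" (rotation vector, rad) and "tvec" (3), from world to camera coordinates, as OpenCV has them. Camera axes: x right, y down, z forward; pixel columns grow to the right and rows downward; lengths in m; the calibration is good to about 2 mm. A picture is of the moment at which its call begins. get_calibration takes no time and is no camera call.
- r.close_job(): hands the job in, once; it reports no verdict.
The state is a dict: "time_s": time; "joints": joint angles; "qd": joint speeds; "joint_torque": joint torques, N m; "tcp_pos": TCP position; "eef_rot": TCP orientation; "contact_force": force on the tool from outside, world axes, zero at the start; "moment": the same for the moment, N m; "gripper_width": finger opening in m.
Only numpy, scipy, OpenCV 4.12 (cv2) and the standard library are available. Lean on these libraries where they do the work, as an engineer would, in place of code of your own. Each camera call takes 0.05 s, during which the arm holds its last target. There are 200 camera calls.

## Task

Lock up every printing block on the table for a proof: lay all of them on the lock-up bed between the head bar and the jaw, side by side across the bed with the carved face up, make sure the jaw's catch is engaged (feel which way its tab leans and flip it towards the jaw only if it is off), then work the pump handle up and down, tooth by tooth, until the jaw squeezes the whole row so that its sprung face plate is pressed back at least 3 mm and stays so by itself. Leave the ink roller and the ink bottle behind the blocks alone.

Things in the scene. Friction and masses are not known exactly. Their poses are not given: they have to be found in the camera images.
- press: the lock-up bed, a low grey steel fixture, base 84 x 320 mm; fixed. Origin on the table under it; own x across the bed, y along it, z up. In mm from the origin: flat bed floor at z 12 between side rails (inner faces x -31 and +31, tops z 17); steel jaw body 68 wide behind the face plate, y 91 to 113, top z 38; toothed bar 18 wide, top z 37, back to y 289.
- bed_head (a point): on the bed floor at the foot of the fixed head bar's inner face (press x 0, y -78, z 12 mm); the bar stands at the -y end of the bed, 54 mm wide in x, 22 mm high
- face_front (a point): middle of the front of the jaw's sprung face plate (54 wide in x, 20 high, top 33 mm over the table), which faces the head bar; 142.5 mm from it with the jaw open
- jaw (a joint): how far the jaw has been driven towards the head bar, m: 0 open, 0.1 at most. A spring of 8 to 10 N draws it open; with the catch engaged it is held at every tooth (one tooth = 10 mm; it rests at 8, 18, 28 .. mm). The pump handle drives it one tooth a stroke.
- face (a joint): how far the sprung face plate is pressed back into the jaw, m: 0 free, 0.018 fully back; 2 N to start, then 0.7 N per mm. It shows how hard the row is squeezed.
- handle (a point): middle of the pump handle's grip bar: black rubber rod 16 mm thick, 50 mm long, along the press's x axis between two 10 mm arms at x -31 and +31. It swings on a 140 mm radius. Each full stroke, up to the stop and down to the stop (to within 8 mm), drives the jaw one tooth; under 6 N; stiff part-way down once the row is squeezed hard. Let go, it sinks until its pawl meets a tooth.
- handle_axle (a point): axle of the pump handle, along the press's x axis (press y 206.6, z 76 mm), between housing plates (x -21 to +21, y 127 to 222, top z 56, and z 90 at the axle). The line from axle to grip bar rises towards +y at 0.24 rad above level at the lower stop and 0.98 rad at the upper stop.
- catch_pivot (a point): axle of the catch toggle, along press x (press y 155, z 50 mm). Its dark steel tab stands 60 mm up from it (paddle on top 26 wide, 7 thick, 14 high) and snaps over centre at about 2 N: leaning 0.53 rad to the jaw (-y) = engaged, the jaw keeps each tooth; leaning 0.5 rad to the handle (+y) = off, the jaw runs back. Which way it leans at the start varies and is not reported: feel for it.
- block_1: a loose relief-printing block, 56 (own x) x 24 (own y) x 23 mm tall, light wood with a carved lino printing face on top (slanting bars, raised dark on a tan ground), about 45 g; origin at the centre of its underside, z up through the printing face. All five are the same size. May be absent.
- block_2: a loose relief-printing block, 56 (own x) x 24 (own y) x 23 mm tall, light wood with a carved lino printing face on top (a row of dots, raised dark on a tan ground), about 45 g; origin at the centre of its underside, z up through the printing face. All five are the same size. May be absent.
- block_3: a loose relief-printing block, 56 (own x) x 24 (own y) x 23 mm tall, light wood with a carved lino printing face on top (a zigzag, raised dark on a tan ground), about 45 g; origin at the centre of its underside, z up through the printing face. All five are the same size. May be absent.
- block_4: a loose relief-printing block, 56 (own x) x 24 (own y) x 23 mm tall, light wood with a carved lino printing face on top (a row of diamonds, raised dark on a tan ground), about 45 g; origin at the centre of its underside, z up through the printing face. All five are the same size. May be absent.
- block_5: a loose relief-printing block, 56 (own x) x 24 (own y) x 23 mm tall, light wood with a carved lino printing face on top (three stars, raised dark on a tan ground), about 45 g; origin at the centre of its underside, z up through the printing face. All five are the same size. May be absent.
- brayer: bystander: an ink roller 185 mm long lying behind the blocks; leave it alone
- ink_jar: bystander: a square black ink bottle 57 mm tall behind the blocks; leave it alone
Things that resemble listed ones, but are neither listed nor needed, are in the scene too. What is shaped like the block_4 but purple or red is not meant.

How it is judged:
By the outcome, as a careful person would: the job done as asked, in the order asked, and still so for the second after the job is handed in, with the robot touching nothing.
Of block_1, block_2, block_3, block_4, block_5 only 3 to 5 are there at a start; the rules pass over those that are not, and their reading is None.
At some moment in a run one of block_1, block_2, block_3, block_4, block_5 may be knocked a few centimetres aside while the robot is not near it.
Once in a run the grip may slacken for a moment while it holds something.
It also fails if it takes over 210 s, if anything falls off the work surface, if the arm or the gripper's body presses on something with over 40 N, if the wrist force passes 120 N, or if a joint passes its speed limit or range.

## Working session

There is one attempt and no reset: what is moved stays moved. The work goes in short steps, Python scripts to look and compute and a tool call to move; the robot and the scene stay as the last step left them, time stands still between calls to the robot, and variables do not carry over. Pictures are saved under pics/ and viewed, about 12 in all and at most 16, crops included, and the job is handed in when it is done.

Besides the shell and the picture viewer there is one more tool, called after "Emit:" by a JSON object that holds its "op" and its "data", one argument or row to a line. carry_out: Moves the arm, as the interface text tells. Its arguments: {"type":"object","properties":{"plan":{"type":"array","items":{"type":"array"}},"grip_force":{"type":"number"}},"required":["plan"]}

```bash
mkdir -p pics
python3 - <<'E'
from plant import r
import cv2
for n in("top","side"):
    im=r.capture(n); cv2.imwrite(f"pics/{n}0.png",im[:,:,::-1])
    c=r.get_calibration(n); print(n,c)
print(r.get_state())
E
```

```text
top {'K': array([[441.56985175,   0.        , 282.10327787],
       [  0.        , 441.56985175, 210.83268586],
       [  0.        ,   0.        ,   1.        ]]), 'rvec': array([ 2.1472582 , -2.19291505,  0.11028458]), 'tvec': array([0.1846418 , 0.63229066, 0.95684898])}
side {'K': array([[422.5581239 ,   0.        , 276.61746819],
       [  0.        , 422.5581239 , 209.30107688],
       [  0.        ,   0.        ,   1.        ]]), 'rvec': array([ 0.59350938, -2.32848904,  1.59545585]), 'tvec': array([0.64073656, 0.14580342, 0.80571579])}
{'time_s': 0.1, 'joints': array([-4.94396787e+01,  2.05864698e+01,  6.38621059e-01, -1.95303930e-02,
       -7.01360478e+01, -1.65063790e+01]), 'qd': array([ 0.00307878, -0.04466843,  0.10198153,  0.07582421,  0.02733849,
       -0.09729628]), 'joint_torque': array([-1.34716884e-03, -5.84165025e+01,  2.93749791e+01,  7.01562658e+00,
        1.02067858e-02, -7.19893751e-05]), 'tcp_pos': array([ 0.27504827, -0.61622013,  0.40381721]), 'eef_rot': array([ 1.79914344e+02, -6.23511344e-03, -1.55952703e+02]), 'contact_force': array([ 0.09705505, -0.57647865,  0.01644771]), 'moment': array([0.02336059, 0.0599065 , 0.00317048]), 'gripper_width': 0.08751360981989785}
```

View pics/top0.png

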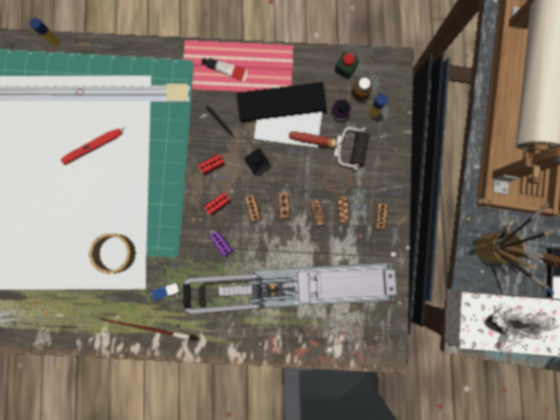

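View pics/side0.png

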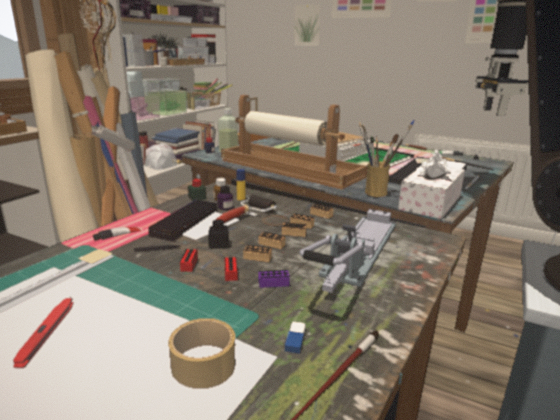

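The five tan blocks lie in the top view at about (252,208), (284,205), (317,212), (343,210) and (381,216). The press runs from about (392,283), the head, to (187,295), the handle. Next I'll measure them.

```bash
cat > h.py <<'E'
from plant import r
import cv2, numpy as np
from scipy.spatial.transform import Rotation as R
def cam(n):
    c=r.get_calibration(n); return c["K"],np.array(c["rvec"],float),np.array(c["tvec"],float)
def p2w(n,uv,z):
    K,rv,t=cam(n); M=cv2.Rodrigues(rv)[0]; C=-M.T@t
    d=M.T@np.linalg.inv(K)@np.array([uv[0],uv[1],1.]); return C+d*(z-C[2])/d[2]
def w2p(n,P):
    K,rv,t=cam(n); return cv2.projectPoints(np.array(P,float).reshape(-1,1,3),rv,t,K,None)[0].reshape(-1,2)
def shot(n,name,box,s):
    im=r.capture(n)[:,:,::-1].copy(); x0,y0,x1,y1=box
    cv2.imwrite(f"pics/{name}.png",cv2.resize(im[y0:y1,x0:x1],None,fx=s,fy=s,interpolation=cv2.INTER_CUBIC)); return im
def blocks(im=None,box=(225,185,410,240),n="top"):
    if im is None: im=r.capture(n)[:,:,::-1].copy()
    hsv=cv2.cvtColor(im,cv2.COLOR_BGR2HSV); m=cv2.inRange(hsv,(5,75,60),(25,255,255))
    k=np.zeros_like(m); x0,y0,x1,y1=box; k[y0:y1,x0:x1]=m[y0:y1,x0:x1]
    k=cv2.morphologyEx(k,cv2.MORPH_CLOSE,np.ones((5,5)))
    out=[]
    for c in cv2.findContours(k,cv2.RETR_EXTERNAL,cv2.CHAIN_APPROX_NONE)[0]:
        if cv2.contourArea(c)<60: continue
        W=np.array([p2w(n,q[0],.023)[:2] for q in c])
        (cx,cy),(a,b),th=cv2.minAreaRect((W*1000).astype(np.float32))
        if a<b: a,b,th=b,a,th+90
        out.append((round(cx),round(cy),round(a),round(b),round((th+90)%180-90)))
    return sorted(out,key=lambda o:o[1])
E
python3 - <<'E'
from h import *
im=shot("top","t1",(180,185,410,325),3.4)
for b in blocks(im): print(b, w2p("top",[b[0]/1e3,b[1]/1e3,.023]))
E
```

```text
(621, -51, 60, 28, -8) [[380.73394561 215.79172495]]
(654, 41, 95, 36, 18) [[339.48535285 202.12595598]]
(632, 92, 59, 26, 17) [[317.24617404 212.26841227]]
(650, 168, 59, 24, 3) [[283.43218929 205.05452774]]
(645, 238, 60, 25, 15) [[252.52304503 207.89908786]]
```

View pics/t1.png

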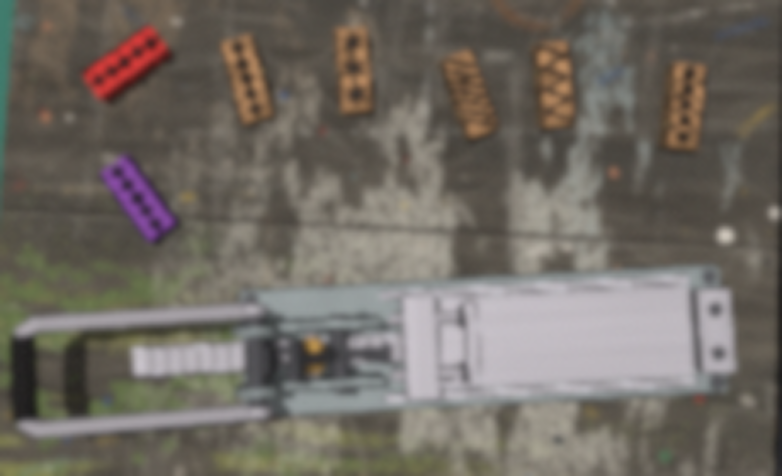

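Run:
```python
from h import *
from scipy.optimize import least_squares
# crop pix, press coords mm
obs=[((697,331),(0,-78,34)),((437,345),(0,91,38)),((403,345),(0,113,38)),((131,360),(0,289,37)),
((697,288),(27,-78,34)),((697,374),(-27,-78,34)),((420,294),(34,102,38)),((420,396),(-34,102,38))]
uv=np.array([[180+(a+.5)/3.4-.5,185+(b+.5)/3.4-.5] for (a,b),_ in obs]); P=np.array([p for _,p in obs])/1e3
def tr(q,P): c,s=np.cos(q[2]),np.sin(q[2]); return P@np.array([[c,s,0],[-s,c,0],[0,0,1]])+[q[0],q[1],0]
f=lambda q:(w2p("top",tr(q,P))-uv).ravel()
best=min((least_squares(f,[.45,0,a]) for a in(0,1.5,3,-1.5)),key=lambda s:s.cost)
q=best.x; print(q,np.degrees(q[2]),best.cost); print(f(q).reshape(-1,2).round(1))
names=dict(handle_low=(0,342.6,109),axle=(0,206.6,76),tab_on=(0,125,102),tab_off=(0,184,102),head=(0,-78,12),faceplate=(0,64.5,33))
for n,p in names.items():
    w=tr(q,np.array([p])/1e3)[0]; print(n,w.round(4),w2p("top",w).round(0),"crop",((w2p("top",w)-[180,185])*3.4).round(0), "side",w2p("side",w).round(0))
im=shot("side","s1",(290,200,410,330),6)
hs=r.capture("top")[:,:,::-1].copy()
print(blocks(hs,(300,185,330,240)),blocks(hs,(331,185,356,240)))
```

```text
[0.47168791 0.02681853 0.0266344 ] 1.5260386667074903 2.2524659184859206
[[ 0.2  0. ]
 [-0.  -0.2]
 [-0.1  0.2]
 [-0.4 -0.3]
 [-0.7  0.3]
 [ 1.1 -0.2]
 [-0.8 -0.7]
 [ 0.8  0.8]]
handle_low [0.4626 0.3693 0.109 ] [[186. 294.]] crop [[ 21. 372.]] side [[316. 257.]]
axle [0.4662 0.2333 0.076 ] [[254. 290.]] crop [[253. 356.]] side [[342. 243.]]
tab_on [0.4684 0.1518 0.102 ] [[293. 289.]] crop [[385. 353.]] side [[356. 215.]]
tab_off [0.4668 0.2108 0.102 ] [[265. 290.]] crop [[287. 358.]] side [[347. 225.]]
head [ 0.4738 -0.0512  0.012 ] [[383. 281.]] crop [[689. 328.]] side [[376. 222.]]
faceplate [0.47   0.0913 0.033 ] [[320. 285.]] crop [[476. 340.]] side [[361. 235.]]
[(632, 92, 59, 26, 17)] [(648, 37, 80, 31, 11)]
```

View pics/s1.png

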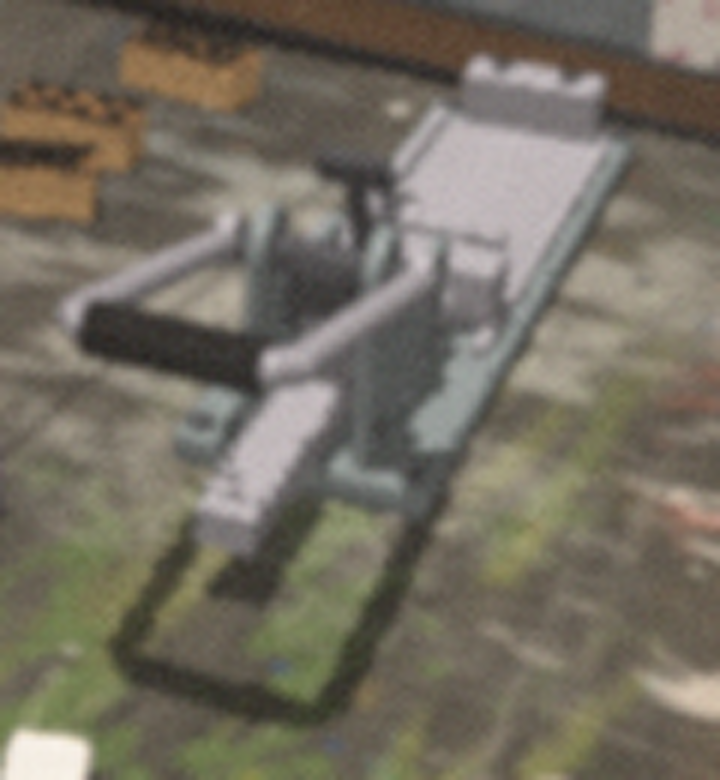

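The side view shows the catch paddle at about (349,227), close to where the "off" position projects (347,225). I'll confirm that by feel later. The handle is at its lower stop. All blocks are face up, so the first pick is the right-hand one.

```bash
cat >> h.py <<'E'
Q=(0.47169,0.02682,0.02663)
def pw(x,y,z=0): # press mm -> world
    c,s=np.cos(Q[2]),np.sin(Q[2]); return np.array([Q[0]+(c*x-s*y)/1e3,Q[1]+(s*x+c*y)/1e3,z/1e3])
def plan(xy,ztip,yaw,step=.03,frm=None):
    """rows: first pure turn, then shift in turned tool frame"""
    s=r.get_state(); p=np.array(s["tcp_pos"]) if frm is None else np.array(frm[0]); y0=s["eef_rot"][2] if frm is None else frm[1]
    dy=(yaw-y0+180)%360-180; n=int(np.ceil(abs(dy)/7)); 
    d=R.from_euler("xyz",[180,0,yaw],degrees=True).inv().apply(np.array([*xy,ztip+.178])-p)
    m=int(np.ceil(np.abs(d).max()/step))
    print(f"turn z {-dy:.2f}: {n} x {-dy/max(n,1):.2f}; shift {(d*1e3).round(1)}mm: {m} x {(d/max(m,1)).round(4)}")
E
sed -i 's/(5,75,60)/(5,100,60)/' h.py
python3 - <<'E'
from h import *
im=r.capture("top")[:,:,::-1].copy()
print(blocks(im),blocks(im,(331,185,356,240)))
plan((.621,-.051),.08,-98)
E
```

```text
[(621, -50, 55, 25, -3), (637, 35, 56, 22, 3), (632, 91, 56, 21, 17), (649, 168, 57, 20, -1), (645, 238, 56, 22, 14)] [(637, 35, 56, 22, 3)]
turn z -57.95: 9 x -6.44; shift [-608.  -263.9  146.3]mm: 21 x [-0.029  -0.0126  0.007 ]
```

Emit:
{"op": "carry_out", "data": {
  "plan": [
    [[0, 0, 0], [0, 0, -6.78], 0],
    [[0, 0, 0], [0, 0, -6.78], 0],
    [[0, 0, 0], [0, 0, -6.78], 0],
    [[0, 0, 0], [0, 0, -6.78], 0],
    [[0, 0, 0], [0, 0, -6.78], 0],
    [[0, 0, 0], [0, 0, -6.78], 0],
    [[0, 0, 0], [0, 0, -6.78], 0],
    [[0, 0, 0], [0, 0, -6.78], 0],
    [[0, 0, 0], [0, 0, -6.78], 0],
    [[0, 0, 0.03], [0, 0, 0], 0],
    [[0, 0, 0.03], [0, 0, 0], 0],
    [[0, 0, 0.03], [0, 0, 0], 0]
  ]
}}

```text
time_s: 1.3
tcp_pos: [0.275, -0.6163, 0.3143]
eef_rot: [-179.9, -0.1, -94.9]
contact_force: [0.7, -0.6, -0.6]
gripper_width: 0.0879
```

Emit:
{"op": "carry_out", "data": {
  "plan": [
    [[-0.03, -0.0148, 0.0028], [0, 0, 0], 0],
    [[-0.03, -0.0148, 0.0028], [0, 0, 0], 0],
    [[-0.03, -0.0148, 0.0028], [0, 0, 0], 0],
    [[-0.03, -0.0148, 0.0028], [0, 0, 0], 0],
    [[-0.03, -0.0148, 0.0028], [0, 0, 0], 0],
    [[-0.03, -0.0148, 0.0028], [0, 0, 0], 0],
    [[-0.03, -0.0148, 0.0028], [0, 0, 0], 0],
    [[-0.03, -0.0148, 0.0028], [0, 0, 0], 0],
    [[-0.03, -0.0148, 0.0028], [0, 0, 0], 0],
    [[-0.03, -0.0148, 0.0028], [0, 0, 0], 0],
    [[-0.03, -0.0148, 0.0028], [0, 0, 0], 0],
    [[-0.03, -0.0148, 0.0028], [0, 0, 0], 0]
  ]
}}

```text
time_s: 2.3
tcp_pos: [0.4836, -0.2714, 0.2812]
eef_rot: [-180.0, -0.0, -94.9]
contact_force: [0.7, 0.7, 0.0]
gripper_width: 0.0875
```

Emit:
{"op": "carry_out", "data": {
  "plan": [
    [[-0.03, -0.0148, 0.0028], [0, 0, 0], 0],
    [[-0.03, -0.0148, 0.0028], [0, 0, 0], 0],
    [[-0.03, -0.0148, 0.0028], [0, 0, 0], 0],
    [[-0.03, -0.0148, 0.0028], [0, 0, 0], 0],
    [[-0.03, -0.0148, 0.0028], [0, 0, 0], 0],
    [[-0.03, -0.0148, 0.0028], [0, 0, 0], 0],
    [[-0.03, -0.0148, 0.0028], [0, 0, 0], 0],
    [[0, 0, 0], [0, 0, 0], 0],
    [[0, 0, 0], [0, 0, 0], 0]
  ]
}}

```text
time_s: 3.05
tcp_pos: [0.6049, -0.071, 0.261]
eef_rot: [180.0, -0.0, -94.8]
contact_force: [-0.9, -1.2, -0.2]
gripper_width: 0.0878
```

Emit:
{"op": "carry_out", "data": {
  "plan": [
    [[-0.011, -0.007, 0], [0, 0, 0], 0],
    [[-0.011, -0.007, 0.012], [0, 0, 0], 0],
    [[0, 0, 0.02], [0, 0, 0], 0],
    [[0, 0, 0.02], [0, 0, 0], 0],
    [[0, 0, 0.015], [0, 0, 0], 0],
    [[0, 0, 0.008], [0, 0, 0], 0],
    [[0, 0, 0], [0, 0, 0], 0]
  ]
}}

```text
time_s: 3.63
tcp_pos: [0.6193, -0.0523, 0.1841]
eef_rot: [179.8, -0.1, -95.0]
contact_force: [-0.5, 0.5, 0.7]
gripper_width: 0.0875
```

Emit:
{"op": "carry_out", "data": {
  "plan": [
    [[0, 0, 0], [0, 0, 0], 255],
    [[0, 0, 0], [0, 0, 0], 255],
    [[0, 0, 0], [0, 0, 0], 255],
    [[0, 0, 0], [0, 0, 0], 255],
    [[0, 0, 0], [0, 0, 0], 255],
    [[0, 0, 0], [0, 0, 0], 255],
    [[0, 0, 0], [0, 0, 0], 255],
    [[0, 0, 0], [0, 0, 0], 255]
  ],
  "grip_force": 20
}}

```text
time_s: 4.3
tcp_pos: [0.6203, -0.0519, 0.1872]
eef_rot: [-179.9, 0.0, -94.9]
contact_force: [-1.1, 0.5, 5.4]
gripper_width: 0.056
```

Emit:
{"op": "carry_out", "data": {
  "plan": [
    [[0, 0, -0.02], [0, 0, 0], 255],
    [[0, 0, -0.02], [0, 0, 0], 255],
    [[0, 0, -0.02], [0, 0, 0], 255],
    [[0, 0, -0.02], [0, 0, 0], 255],
    [[0, 0, 0], [0, 0, 0], 255]
  ]
}}

```text
time_s: 4.72
tcp_pos: [0.6213, -0.0518, 0.2706]
eef_rot: [-179.7, 0.1, -94.9]
contact_force: [0.4, 1.2, -0.3]
gripper_width: 0.0561
```

Run:
```python
from h import *
print(r.get_state()["gripper_width"])
for i,y in enumerate((-64.5,-37.5,-10.5,16.5,43.5)): print(i,pw(0,y).round(4))
plan(pw(0,-64.5)[:2],.05,-88.5)
```

```text
0.05605363603891941
0 [ 0.4734 -0.0377  0.    ]
1 [ 0.4727 -0.0107  0.    ]
2 [0.472  0.0163 0.    ]
3 [0.4713 0.0433 0.    ]
4 [0.4705 0.0703 0.    ]
turn z -6.38: 1 x -6.38; shift [-18.  147.5  42.6]mm: 5 x [-0.0036  0.0295  0.0085]
```

Emit:
{"op": "carry_out", "data": {
  "plan": [
    [[0, 0, 0], [0, 0, -6.4], 255],
    [[-0.0036, 0.0295, 0], [0, 0, 0], 255],
    [[-0.0036, 0.0295, 0], [0, 0, 0], 255],
    [[-0.0036, 0.0295, 0], [0, 0, 0], 255],
    [[-0.0036, 0.0295, 0], [0, 0, 0], 255],
    [[-0.0036, 0.0295, 0.01], [0, 0, 0], 255],
    [[0, 0, 0.02], [0, 0, 0], 255],
    [[0, 0, 0.01], [0, 0, 0], 255],
    [[0, 0, 0], [0, 0, 0], 255],
    [[0, 0, 0], [0, 0, 0], 255]
  ]
}}

```text
time_s: 5.55
tcp_pos: [0.472, -0.0377, 0.2262]
eef_rot: [179.9, -0.0, -88.5]
contact_force: [-0.2, 0.2, -0.2]
gripper_width: 0.0564
```

Run:
```python
from h import *
print(r.get_state()["gripper_width"],r.get_state()["tcp_pos"])
plan(pw(0,-64.5)[:2],.020,-88.5)
```

```text
0.056353563625542204 [ 0.47203843 -0.03772749  0.22620399]
turn z -0.02: 1 x -0.02; shift [-0.  -1.4 28.2]mm: 1 x [-0.     -0.0014  0.0282]
```

Emit:
{"op": "carry_out", "data": {
  "plan": [
    [[0, -0.001, 0.01], [0, 0, 0], 255],
    [[0, 0, 0.008], [0, 0, 0], 255],
    [[0, 0, 0.005], [0, 0, 0], 255],
    [[0, 0, 0.003], [0, 0, 0], 255],
    [[0, 0, 0], [0, 0, 0], 255],
    [[0, 0, 0], [0, 0, 0], 255]
  ]
}}

```text
time_s: 6.05
tcp_pos: [0.4733, -0.0376, 0.2004]
eef_rot: [180.0, 0.0, -88.5]
contact_force: [0.2, 2.4, -1.9]
gripper_width: 0.0558
```

Run:
```python
from h import *
print(r.get_state()["gripper_width"],r.get_state()["tcp_pos"],r.get_state()["contact_force"])
shot("side","s2",(320,190,440,290),6)
```

```text
0.055808088833094495 [ 0.47327942 -0.03758189  0.20042886] [ 0.24618093  2.39935483 -1.8596604 ]
```

View pics/s2.png

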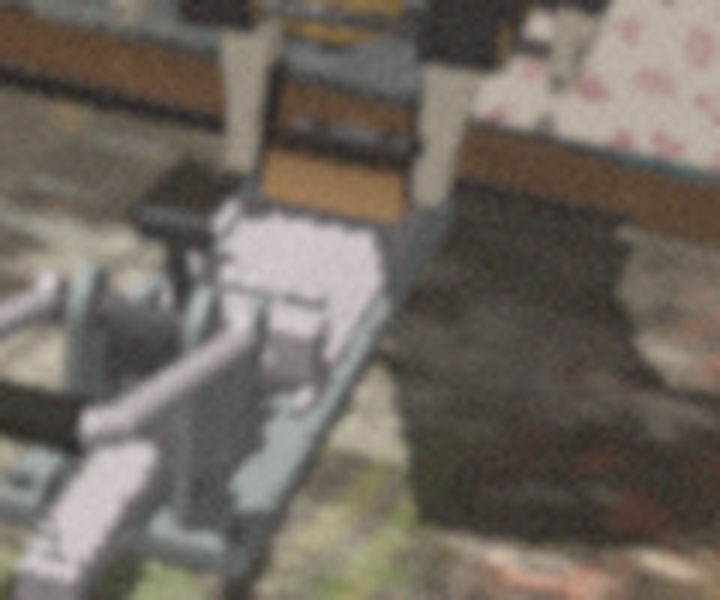

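The block sits in the bed against the head bar, which gives the slight +y force. I'll lower it slightly, let go and lift.

Emit:
{"op": "carry_out", "data": {
  "plan": [
    [[-0.001, 0, 0.002], [0, 0, 0], 255],
    [[0, 0, 0], [0, 0, 0], 255],
    [[0, 0, 0], [0, 0, 0], 0],
    [[0, 0, 0], [0, 0, 0], 0],
    [[0, 0, 0], [0, 0, 0], 0],
    [[0, 0, 0], [0, 0, 0], 0],
    [[0, 0, 0], [0, 0, 0], 0],
    [[0, 0, -0.02], [0, 0, 0], 0],
    [[0, 0, -0.02], [0, 0, 0], 0],
    [[0, 0, -0.02], [0, 0, 0], 0],
    [[0, 0, 0], [0, 0, 0], 0]
  ]
}}

```text
time_s: 7.02
tcp_pos: [0.4744, -0.0364, 0.2618]
eef_rot: [-179.7, 0.0, -88.5]
contact_force: [1.2, 0.4, -0.1]
gripper_width: 0.0878
```

Run:
```python
from h import *
im=shot("top","t2",(180,185,410,325),3.4)
print(blocks(im)); plan((.637,.035),.008,-87)
```

```text
[(637, 34, 56, 23, 4), (631, 91, 57, 21, 17), (650, 168, 55, 20, -1), (645, 238, 56, 22, 15)]
turn z -1.51: 1 x -1.51; shift [ -62.9 -166.7   74.3]mm: 6 x [-0.0105 -0.0278  0.0124]
```

View pics/t2.png

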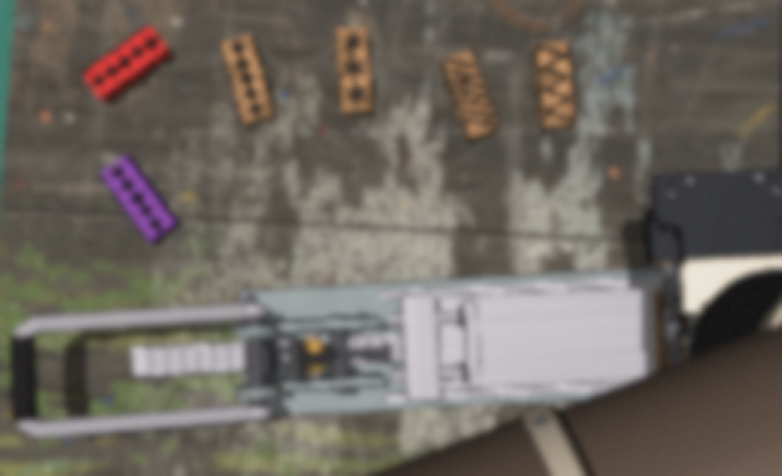

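The first block lies against the head bar, with its strip at crop x≈655. The four others haven't moved.

Emit:
{"op": "carry_out", "data": {
  "plan": [
    [[-0.0105, -0.0278, 0], [0, 0, -2], 0],
    [[-0.0105, -0.0278, 0], [0, 0, 0], 0],
    [[-0.0105, -0.0278, 0], [0, 0, 0], 0],
    [[-0.0105, -0.0278, 0], [0, 0, 0], 0],
    [[-0.0105, -0.0278, 0], [0, 0, 0], 0],
    [[-0.0105, -0.0278, 0], [0, 0, 0], 0],
    [[0, 0, 0.02], [0, 0, 0], 0],
    [[0, 0, 0.02], [0, 0, 0], 0],
    [[0, 0, 0.02], [0, 0, 0], 0],
    [[0, 0, 0.013], [0, 0, 0], 0],
    [[0, 0, 0], [0, 0, 0], 0],
    [[0, 0, 0], [0, 0, 0], 0]
  ]
}}

```text
time_s: 8.07
tcp_pos: [0.6358, 0.0352, 0.1841]
eef_rot: [179.8, -0.1, -86.5]
contact_force: [1.3, 0.2, 0.7]
gripper_width: 0.0875
```

Emit:
{"op": "carry_out", "data": {
  "plan": [
    [[0, 0, 0], [0, 0, 0], 255],
    [[0, 0, 0], [0, 0, 0], 255],
    [[0, 0, 0], [0, 0, 0], 255],
    [[0, 0, 0], [0, 0, 0], 255],
    [[0, 0, 0], [0, 0, 0], 255],
    [[0, 0, 0], [0, 0, 0], 255],
    [[0, 0, 0], [0, 0, 0], 255],
    [[0, 0, -0.02], [0, 0, 0], 255],
    [[0, 0, -0.02], [0, 0, 0], 255],
    [[0, 0, -0.015], [0, 0, 0], 255],
    [[0, 0, 0], [0, 0, 0], 255],
    [[0, 0, 0], [0, 0, 0], 255]
  ]
}}

```text
time_s: 9.07
tcp_pos: [0.6363, 0.0354, 0.2413]
eef_rot: [-179.9, 0.0, -86.5]
contact_force: [0.4, -0.9, -0.9]
gripper_width: 0.0555
```

Run:
```python
from h import *
print(r.get_state()["gripper_width"])
plan(pw(0,-36.5)[:2],.021,-88.5)
```

```text
0.05548166075552316
turn z 1.96: 1 x 1.96; shift [ 40.8 164.8  42.3]mm: 6 x [0.0068 0.0275 0.0071]
```

Emit:
{"op": "carry_out", "data": {
  "plan": [
    [[0.0068, 0.0275, 0], [0, 0, 2], 255],
    [[0.0068, 0.0275, 0], [0, 0, 0], 255],
    [[0.0068, 0.0275, 0], [0, 0, 0], 255],
    [[0.0068, 0.0275, 0], [0, 0, 0], 255],
    [[0.0068, 0.0275, 0], [0, 0, 0], 255],
    [[0.0068, 0.0275, 0], [0, 0, 0], 255],
    [[0, 0, 0], [0, 0, 0], 255],
    [[0, 0, 0], [0, 0, 0], 255]
  ]
}}

```text
time_s: 9.73
tcp_pos: [0.4711, -0.0112, 0.2401]
eef_rot: [179.9, -0.0, -88.5]
contact_force: [1.0, 0.3, 0.5]
gripper_width: 0.0558
```

Run:
```python
from h import *
print(r.get_state()["gripper_width"])
plan(pw(0,-36.5)[:2],.020,-88.5)
```

```text
0.05576167489213798
turn z -0.04: 1 x -0.04; shift [-1.5 -1.6 42.1]mm: 2 x [-0.0007 -0.0008  0.021 ]
```

Emit:
{"op": "carry_out", "data": {
  "plan": [
    [[-0.0015, -0.0015, 0.015], [0, 0, 0], 255],
    [[0, 0, 0.01], [0, 0, 0], 255],
    [[0, 0, 0.008], [0, 0, 0], 255],
    [[0, 0, 0.005], [0, 0, 0], 255],
    [[0, 0, 0.003], [0, 0, 0], 255],
    [[0, 0, 0], [0, 0, 0], 255],
    [[0, 0, 0], [0, 0, 0], 255]
  ]
}}

```text
time_s: 10.32
tcp_pos: [0.4743, -0.009, 0.1994]
eef_rot: [180.0, -0.0, -88.5]
contact_force: [0.1, 0.8, -0.9]
gripper_width: 0.0558
```

Emit:
{"op": "carry_out", "data": {
  "plan": [
    [[0, 0, 0.001], [0, 0, 0], 255],
    [[0, 0, 0], [0, 0, 0], 0],
    [[0, 0, 0], [0, 0, 0], 0],
    [[0, 0, 0], [0, 0, 0], 0],
    [[0, 0, 0], [0, 0, 0], 0],
    [[0, 0, 0], [0, 0, 0], 0],
    [[0, 0, -0.02], [0, 0, 0], 0],
    [[0, 0, -0.02], [0, 0, 0], 0],
    [[0, 0, -0.02], [0, 0, 0], 0],
    [[0, 0, 0], [0, 0, 0], 0]
  ]
}}

```text
time_s: 11.15
tcp_pos: [0.4753, -0.0087, 0.262]
eef_rot: [-179.7, 0.1, -88.5]
contact_force: [0.4, 1.0, 0.7]
gripper_width: 0.0879
```

Run:
```python
from h import *
im=r.capture("top")[:,:,::-1].copy()
print(blocks(im)); plan((.631,.091),.008,-73)
```

```text
[(631, 91, 57, 21, 17), (649, 168, 57, 20, -1), (645, 238, 56, 22, 15)]
turn z -15.51: 3 x -5.17; shift [ -49.8 -178.6   74.4]mm: 6 x [-0.0083 -0.0298  0.0124]
```

Emit:
{"op": "carry_out", "data": {
  "plan": [
    [[0, 0, 0], [0, 0, -5.17], 0],
    [[0, 0, 0], [0, 0, -5.17], 0],
    [[0, 0, 0], [0, 0, -5.17], 0],
    [[-0.0083, -0.0298, 0], [0, 0, 0], 0],
    [[-0.0083, -0.0298, 0], [0, 0, 0], 0],
    [[-0.0083, -0.0298, 0], [0, 0, 0], 0],
    [[-0.0083, -0.0298, 0], [0, 0, 0], 0],
    [[-0.0083, -0.0298, 0], [0, 0, 0], 0],
    [[-0.0083, -0.0298, 0], [0, 0, 0], 0],
    [[0, 0, 0.02], [0, 0, 0], 0],
    [[0, 0, 0.02], [0, 0, 0], 0],
    [[0, 0, 0], [0, 0, 0], 0]
  ]
}}

```text
time_s: 12.2
tcp_pos: [0.6288, 0.0904, 0.2133]
eef_rot: [179.6, 0.0, -73.1]
contact_force: [-0.8, -0.7, -0.3]
gripper_width: 0.0876
```

Emit:
{"op": "carry_out", "data": {
  "plan": [
    [[0, 0, 0.02], [0, 0, 0], 0],
    [[0, 0, 0.013], [0, 0, 0], 0],
    [[0, 0, 0], [0, 0, 0], 0],
    [[0, 0, 0], [0, 0, 0], 255],
    [[0, 0, 0], [0, 0, 0], 255],
    [[0, 0, 0], [0, 0, 0], 255],
    [[0, 0, 0], [0, 0, 0], 255],
    [[0, 0, 0], [0, 0, 0], 255],
    [[0, 0, 0], [0, 0, 0], 255],
    [[0, 0, 0], [0, 0, 0], 255]
  ]
}}

```text
time_s: 13.03
tcp_pos: [0.6307, 0.0909, 0.1863]
eef_rot: [-179.9, 0.0, -73.0]
contact_force: [-1.9, 0.2, 5.7]
gripper_width: 0.0558
```

Emit:
{"op": "carry_out", "data": {
  "plan": [
    [[0, 0, -0.02], [0, 0, 0], 255],
    [[0, 0, -0.02], [0, 0, 0], 255],
    [[0, 0, -0.015], [0, 0, 0], 255],
    [[0, 0, 0], [0, 0, 5.17], 255],
    [[0, 0, 0], [0, 0, 5.17], 255],
    [[0, 0, 0], [0, 0, 5.17], 255],
    [[0, 0, 0], [0, 0, 0], 255],
    [[0, 0, 0], [0, 0, 0], 255]
  ]
}}

```text
time_s: 13.7
tcp_pos: [0.6304, 0.0907, 0.2404]
eef_rot: [180.0, -0.0, -88.4]
contact_force: [-0.3, -0.3, 0.2]
gripper_width: 0.0557
```

Run:
```python
from h import *
print(r.get_state()["gripper_width"])
plan(pw(0,-8.5)[:2],.020,-88.5)
```

```text
0.055698772689588776
turn z 0.13: 1 x 0.13; shift [ 68.2 160.3  42.4]mm: 6 x [0.0114 0.0267 0.0071]
```

Emit:
{"op": "carry_out", "data": {
  "plan": [
    [[0.0114, 0.0267, 0], [0, 0, 0], 255],
    [[0.0114, 0.0267, 0], [0, 0, 0], 255],
    [[0.0114, 0.0267, 0], [0, 0, 0], 255],
    [[0.0114, 0.0267, 0], [0, 0, 0], 255],
    [[0.0114, 0.0267, 0], [0, 0, 0], 255],
    [[0.0114, 0.0267, 0], [0, 0, 0], 255],
    [[0, 0, 0.015], [0, 0, 0], 255],
    [[0, 0, 0], [0, 0, 0], 255],
    [[0, 0, 0], [0, 0, 0], 255],
    [[0, 0, 0], [0, 0, 0], 255],
    [[0, 0, 0], [0, 0, 0], 255],
    [[0, 0, 0], [0, 0, 0], 255]
  ]
}}

```text
time_s: 14.7
tcp_pos: [0.4728, 0.0186, 0.2257]
eef_rot: [-180.0, 0.0, -88.5]
contact_force: [0.2, 0.6, 0.5]
gripper_width: 0.0562
```

Run:
```python
from h import *
print(r.get_state()["gripper_width"])
plan(pw(0,-8.5)[:2],.020,-88.5)
```

```text
0.05623800216851485
turn z 0.01: 1 x 0.01; shift [ 0.3  0.9 27.7]mm: 1 x [0.0003 0.0009 0.0277]
```

Emit:
{"op": "carry_out", "data": {
  "plan": [
    [[0, 0.0008, 0.01], [0, 0, 0], 255],
    [[0, 0, 0.008], [0, 0, 0], 255],
    [[0, 0, 0.005], [0, 0, 0], 255],
    [[0, 0, 0.004], [0, 0, 0], 255],
    [[0, 0, 0.001], [0, 0, 0], 255],
    [[0, 0, 0], [0, 0, 0], 255]
  ]
}}

```text
time_s: 15.2
tcp_pos: [0.4713, 0.0182, 0.1975]
eef_rot: [179.9, -0.0, -88.5]
contact_force: [-2.5, -0.3, 6.6]
gripper_width: 0.0558
```

Emit:
{"op": "carry_out", "data": {
  "plan": [
    [[0, 0, 0], [0, 0, 0], 0],
    [[0, 0, 0], [0, 0, 0], 0],
    [[0, 0, 0], [0, 0, 0], 0],
    [[0, 0, 0], [0, 0, 0], 0],
    [[0, 0, 0], [0, 0, 0], 0],
    [[0, 0, -0.02], [0, 0, 0], 0],
    [[0, 0, -0.02], [0, 0, 0], 0],
    [[0, 0, -0.02], [0, 0, 0], 0],
    [[0, 0, 0], [0, 0, 0], 0],
    [[0, 0, 0], [0, 0, 0], 0]
  ]
}}

```text
time_s: 16.03
tcp_pos: [0.4716, 0.0184, 0.2585]
eef_rot: [-179.8, 0.1, -88.5]
contact_force: [-0.3, 0.3, -0.7]
gripper_width: 0.0879
```

Run:
```python
from h import *
im=shot("top","t3",(225,185,425,325),4)
print(blocks(im)); plan((.650,.168),.008,-89.5)
```

```text
[(650, 168, 55, 20, -1), (645, 238, 56, 22, 14)]
turn z 0.96: 1 x 0.96; shift [-148.2 -180.1   71.6]mm: 7 x [-0.0212 -0.0257  0.0102]
```

View pics/t3.png

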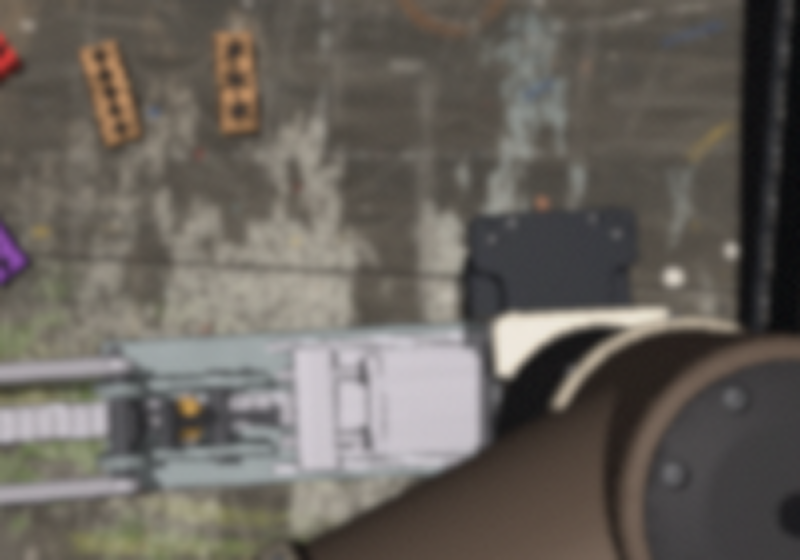

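The arm covers the bed in this view, so I'll check the row when the arm is away at the next block.

Emit:
{"op": "carry_out", "data": {
  "plan": [
    [[-0.0212, -0.0257, 0], [0, 0, 1], 0],
    [[-0.0212, -0.0257, 0], [0, 0, 0], 0],
    [[-0.0212, -0.0257, 0], [0, 0, 0], 0],
    [[-0.0212, -0.0257, 0], [0, 0, 0], 0],
    [[-0.0212, -0.0257, 0], [0, 0, 0], 0],
    [[-0.0212, -0.0257, 0], [0, 0, 0], 0],
    [[-0.0212, -0.0257, 0], [0, 0, 0], 0],
    [[0, 0, 0.02], [0, 0, 0], 0],
    [[0, 0, 0.02], [0, 0, 0], 0],
    [[0, 0, 0.02], [0, 0, 0], 0],
    [[0, 0, 0.011], [0, 0, 0], 0],
    [[0, 0, 0], [0, 0, 0], 0]
  ]
}}

```text
time_s: 17.08
tcp_pos: [0.6482, 0.1678, 0.1823]
eef_rot: [179.7, -0.2, -89.6]
contact_force: [-0.4, -0.4, 0.2]
gripper_width: 0.0875
```

Emit:
{"op": "carry_out", "data": {
  "plan": [
    [[0, 0, 0], [0, 0, 0], 255],
    [[0, 0, 0], [0, 0, 0], 255],
    [[0, 0, 0], [0, 0, 0], 255],
    [[0, 0, 0], [0, 0, 0], 255],
    [[0, 0, 0], [0, 0, 0], 255],
    [[0, 0, 0], [0, 0, 0], 255],
    [[0, 0, 0], [0, 0, 0], 255],
    [[0, 0, -0.02], [0, 0, 0], 255],
    [[0, 0, -0.02], [0, 0, 0], 255],
    [[0, 0, -0.015], [0, 0, -1], 255],
    [[0, 0, 0], [0, 0, 0], 255],
    [[0, 0, 0], [0, 0, 0], 255]
  ]
}}

```text
time_s: 18.08
tcp_pos: [0.6497, 0.1687, 0.2425]
eef_rot: [-179.9, 0.1, -88.5]
contact_force: [0.4, -0.7, -0.7]
gripper_width: 0.0562
```

Run:
```python
from h import *
im=shot("top","t4",(225,185,425,325),4)
print(r.get_state()["gripper_width"])
plan(pw(0,19)[:2],.020,-88.5)
```

```text
0.05573732213846323
turn z -0.06: 1 x -0.06; shift [118.  181.3  43.4]mm: 7 x [0.0169 0.0259 0.0062]
```

View pics/t4.png

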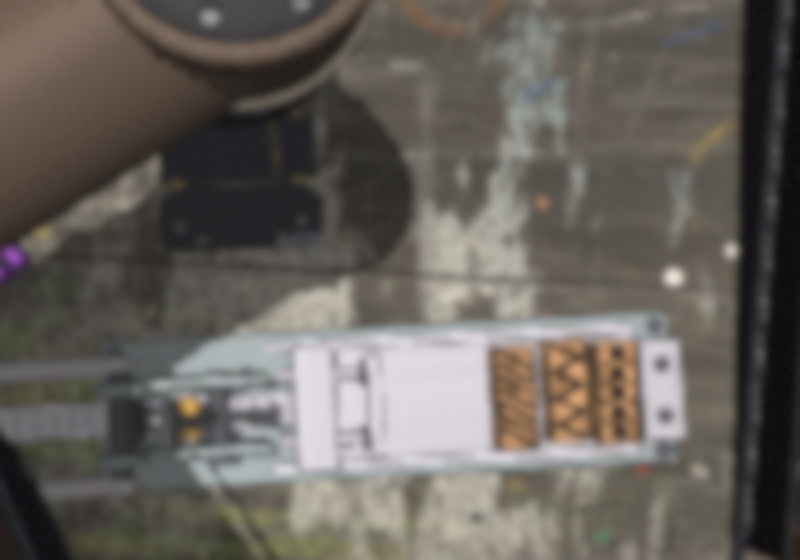

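Three blocks lie squarely between the rails, face up, at crop x≈617, 567 and 514. The fourth goes in next.

Emit:
{"op": "carry_out", "data": {
  "plan": [
    [[0.0169, 0.0259, 0], [0, 0, 0], 255],
    [[0.0169, 0.0259, 0], [0, 0, 0], 255],
    [[0.0169, 0.0259, 0], [0, 0, 0], 255],
    [[0.0169, 0.0259, 0], [0, 0, 0], 255],
    [[0.0169, 0.0259, 0], [0, 0, 0], 255],
    [[0.0169, 0.0259, 0], [0, 0, 0], 255],
    [[0.0169, 0.0259, 0], [0, 0, 0], 255],
    [[0, 0, 0.015], [0, 0, 0], 255],
    [[0, 0, 0], [0, 0, 0], 255],
    [[0, 0, 0], [0, 0, 0], 255],
    [[0, 0, 0], [0, 0, 0], 255],
    [[0, 0, 0], [0, 0, 0], 255]
  ]
}}

```text
time_s: 19.13
tcp_pos: [0.4722, 0.0462, 0.2266]
eef_rot: [-180.0, -0.0, -88.5]
contact_force: [0.1, -0.3, -0.5]
gripper_width: 0.0559
```

Run:
```python
from h import *
print(r.get_state()["gripper_width"])
plan(pw(0,19)[:2],.020,-88.5)
```

```text
0.05591554961190045
turn z -0.00: 1 x -0.00; shift [ 0.4  1.1 28.6]mm: 1 x [0.0004 0.0011 0.0286]
```

Emit:
{"op": "carry_out", "data": {
  "plan": [
    [[0, 0.0008, 0.01], [0, 0, 0], 255],
    [[0, 0, 0.008], [0, 0, 0], 255],
    [[0, 0, 0.005], [0, 0, 0], 255],
    [[0, 0, 0.004], [0, 0, 0], 255],
    [[0, 0, 0], [0, 0, 0], 255],
    [[0, 0, 0], [0, 0, 0], 255]
  ]
}}

```text
time_s: 19.63
tcp_pos: [0.4708, 0.0457, 0.1992]
eef_rot: [180.0, -0.0, -88.5]
contact_force: [0.5, -0.6, 0.1]
gripper_width: 0.0564
```

Emit:
{"op": "carry_out", "data": {
  "plan": [
    [[0, 0, 0], [0, 0, 0], 0],
    [[0, 0, 0], [0, 0, 0], 0],
    [[0, 0, 0], [0, 0, 0], 0],
    [[0, 0, 0], [0, 0, 0], 0],
    [[0, 0, 0], [0, 0, 0], 0],
    [[0, 0, -0.02], [0, 0, 0], 0],
    [[0, 0, -0.02], [0, 0, 0], 0],
    [[0, 0, -0.02], [0, 0, 0], 0],
    [[0, 0, 0], [0, 0, 0], 0],
    [[0, 0, 0], [0, 0, 0], 0]
  ]
}}

```text
time_s: 20.47
tcp_pos: [0.4709, 0.0458, 0.2606]
eef_rot: [-179.9, 0.1, -88.5]
contact_force: [0.1, 0.4, -0.9]
gripper_width: 0.0878
```

Run:
```python
from h import *
im=r.capture("top")[:,:,::-1].copy()
b=blocks(im); print(b); plan((b[0][0]/1e3,b[0][1]/1e3),.008,-90+b[0][4])
```

```text
[(645, 238, 56, 22, 15)]
turn z -13.54: 2 x -6.77; shift [-140.7 -218.4   73.7]mm: 8 x [-0.0176 -0.0273  0.0092]
```

Emit:
{"op": "carry_out", "data": {
  "plan": [
    [[0, 0, 0], [0, 0, -6.77], 0],
    [[0, 0, 0], [0, 0, -6.77], 0],
    [[-0.0176, -0.0273, 0], [0, 0, 0], 0],
    [[-0.0176, -0.0273, 0], [0, 0, 0], 0],
    [[-0.0176, -0.0273, 0], [0, 0, 0], 0],
    [[-0.0176, -0.0273, 0], [0, 0, 0], 0],
    [[-0.0176, -0.0273, 0], [0, 0, 0], 0],
    [[-0.0176, -0.0273, 0], [0, 0, 0], 0],
    [[-0.0176, -0.0273, 0], [0, 0, 0], 0],
    [[-0.0176, -0.0273, 0], [0, 0, 0], 0],
    [[0, 0, 0.02], [0, 0, 0], 0],
    [[0, 0, 0.02], [0, 0, 0], 0]
  ]
}}

```text
time_s: 21.52
tcp_pos: [0.6461, 0.2397, 0.2178]
eef_rot: [-180.0, 0.0, -74.9]
contact_force: [0.6, -1.3, -0.1]
gripper_width: 0.0879
```

Emit:
{"op": "carry_out", "data": {
  "plan": [
    [[0, 0, 0.02], [0, 0, 0], 0],
    [[0, 0, 0.013], [0, 0, 0], 0],
    [[0, 0, 0], [0, 0, 0], 0],
    [[0, 0, 0], [0, 0, 0], 255],
    [[0, 0, 0], [0, 0, 0], 255],
    [[0, 0, 0], [0, 0, 0], 255],
    [[0, 0, 0], [0, 0, 0], 255],
    [[0, 0, 0], [0, 0, 0], 255],
    [[0, 0, 0], [0, 0, 0], 255],
    [[0, 0, 0], [0, 0, 0], 255]
  ]
}}

```text
time_s: 22.35
tcp_pos: [0.6453, 0.2383, 0.1875]
eef_rot: [-179.9, 0.0, -75.0]
contact_force: [-0.8, -0.1, 4.1]
gripper_width: 0.0557
```

Emit:
{"op": "carry_out", "data": {
  "plan": [
    [[0, 0, -0.02], [0, 0, 0], 255],
    [[0, 0, -0.02], [0, 0, 0], 255],
    [[0, 0, -0.015], [0, 0, 0], 255],
    [[0, 0, 0], [0, 0, 6.77], 255],
    [[0, 0, 0], [0, 0, 6.77], 255],
    [[0, 0, 0], [0, 0, 0], 255],
    [[0, 0, 0], [0, 0, 0], 255]
  ]
}}

```text
time_s: 22.93
tcp_pos: [0.6449, 0.2381, 0.2414]
eef_rot: [180.0, -0.0, -88.3]
contact_force: [0.0, 0.3, -1.1]
gripper_width: 0.0561
```

Run:
```python
from h import *
print(r.get_state()["gripper_width"])
plan(pw(0,46.5)[:2],.020,-88.5)
```

```text
0.056121529617781135
turn z 0.17: 1 x 0.17; shift [160.2 178.8  43.4]mm: 6 x [0.0267 0.0298 0.0072]
```

Emit:
{"op": "carry_out", "data": {
  "plan": [
    [[0.0267, 0.0298, 0], [0, 0, 0.2], 255],
    [[0.0267, 0.0298, 0], [0, 0, 0], 255],
    [[0.0267, 0.0298, 0], [0, 0, 0], 255],
    [[0.0267, 0.0298, 0], [0, 0, 0], 255],
    [[0.0267, 0.0298, 0], [0, 0, 0], 255],
    [[0.0267, 0.0298, 0], [0, 0, 0], 255],
    [[0, 0, 0.01], [0, 0, 0], 255],
    [[0, 0, 0], [0, 0, 0], 255],
    [[0, 0, 0], [0, 0, 0], 255],
    [[0, 0, 0], [0, 0, 0], 255],
    [[0, 0, 0], [0, 0, 0], 255]
  ]
}}

```text
time_s: 23.85
tcp_pos: [0.4709, 0.0747, 0.2316]
eef_rot: [-180.0, 0.0, -88.6]
contact_force: [-0.0, 0.3, 0.4]
gripper_width: 0.0558
```

Run:
```python
from h import *
print(r.get_state()["gripper_width"])
plan(pw(0,46.5)[:2],.020,-88.5)
```

```text
0.05578324813713014
turn z -0.13: 1 x -0.13; shift [ 1.4  0.5 33.6]mm: 2 x [0.0007 0.0003 0.0168]
```

Emit:
{"op": "carry_out", "data": {
  "plan": [
    [[0.0007, 0.0003, 0.012], [0, 0, 0], 255],
    [[0, 0, 0.01], [0, 0, 0], 255],
    [[0, 0, 0.006], [0, 0, 0], 255],
    [[0, 0, 0.004], [0, 0, 0], 255],
    [[0, 0, 0], [0, 0, 0], 255],
    [[0, 0, 0], [0, 0, 0], 255]
  ]
}}

```text
time_s: 24.35
tcp_pos: [0.4701, 0.0736, 0.1994]
eef_rot: [180.0, -0.0, -88.7]
contact_force: [0.6, 0.5, -0.1]
gripper_width: 0.0558
```

Emit:
{"op": "carry_out", "data": {
  "plan": [
    [[0, 0, 0], [0, 0, 0], 0],
    [[0, 0, 0], [0, 0, 0], 0],
    [[0, 0, 0], [0, 0, 0], 0],
    [[0, 0, 0], [0, 0, 0], 0],
    [[0, 0, 0], [0, 0, 0], 0],
    [[0, 0, -0.03], [0, 0, 0], 0],
    [[0, 0, -0.03], [0, 0, 0], 0],
    [[0, 0, -0.03], [0, 0, 0], 0],
    [[0, 0, -0.03], [0, 0, 0], 255],
    [[0, 0, 0], [0, 0, 0], 255],
    [[0, 0, 0], [0, 0, 0], 255]
  ]
}}

```text
time_s: 25.27
tcp_pos: [0.47, 0.0734, 0.3214]
eef_rot: [-179.8, 0.1, -88.7]
contact_force: [-0.3, -1.1, -1.1]
gripper_width: 0.0732
```

Run:
```python
from h import *
print("tab off",pw(0,184),"on",pw(0,125))
plan(pw(0,214)[:2],.099,-88.5)
```

```text
tab off [0.46679066 0.21075476 0.        ] on [0.46836164 0.15177568 0.        ]
turn z -0.22: 1 x -0.22; shift [-167.4   -0.4   44.4]mm: 6 x [-0.0279 -0.0001  0.0074]
```

Emit:
{"op": "carry_out", "data": {
  "plan": [
    [[-0.0279, 0, 0], [0, 0, -0.2], 255],
    [[-0.0279, 0, 0], [0, 0, 0], 255],
    [[-0.0279, 0, 0], [0, 0, 0], 255],
    [[-0.0279, 0, 0], [0, 0, 0], 255],
    [[-0.0279, 0, 0], [0, 0, 0], 255],
    [[-0.0279, 0, 0], [0, 0, 0], 255],
    [[0, 0, 0.02], [0, 0, 0], 255],
    [[0, 0, 0.015], [0, 0, 0], 255],
    [[0, 0, 0.009], [0, 0, 0], 255],
    [[0, 0, 0], [0, 0, 0], 255],
    [[0, 0, 0], [0, 0, 0], 255]
  ]
}}

```text
time_s: 26.18
tcp_pos: [0.4654, 0.2402, 0.2748]
eef_rot: [179.9, -0.1, -88.5]
contact_force: [-0.3, 0.1, 1.4]
gripper_width: 0.0023
```

Emit:
{"op": "carry_out", "data": {
  "plan": [
    [[0.004, 0, 0], [0, 0, 0], 255],
    [[0.004, 0, 0], [0, 0, 0], 255],
    [[0.004, 0, 0], [0, 0, 0], 255],
    [[0.003, 0, 0], [0, 0, 0], 255],
    [[0, 0, 0], [0, 0, 0], 255]
  ]
}}

```text
time_s: 26.6
tcp_pos: [0.4659, 0.2248, 0.276]
eef_rot: [-180.0, 0.0, -88.6]
contact_force: [-0.0, -0.0, -0.2]
gripper_width: 0.0004
```

Emit:
{"op": "carry_out", "data": {
  "plan": [
    [[0.003, 0, 0], [0, 0, 0], 255],
    [[0.003, 0, 0], [0, 0, 0], 255],
    [[0, 0, 0], [0, 0, 0], 255]
  ]
}}

```text
time_s: 26.85
tcp_pos: [0.4663, 0.22, 0.2762]
eef_rot: [-179.9, 0.1, -88.5]
contact_force: [-3.3, 3.4, 3.9]
gripper_width: 0.001
```

Emit:
{"op": "carry_out", "data": {
  "plan": [
    [[0.003, 0, 0], [0, 0, 0], 255],
    [[0.003, 0, 0], [0, 0, 0], 255],
    [[0, 0, 0], [0, 0, 0], 255]
  ]
}}

```text
time_s: 27.1
tcp_pos: [0.4666, 0.214, 0.2763]
eef_rot: [-179.9, 0.1, -88.5]
contact_force: [1.2, 1.6, 1.4]
gripper_width: 0.0006
```

The force appeared at tip y≈0.220, which is where the off position would put the tab. So the catch is off, and I'll keep pushing it over centre.

Emit:
{"op": "carry_out", "data": {
  "plan": [
    [[0.004, 0, 0], [0, 0, 0], 255],
    [[0.004, 0, 0], [0, 0, 0], 255],
    [[0.004, 0, 0], [0, 0, 0], 255],
    [[0.004, 0, 0], [0, 0, 0], 255],
    [[0, 0, 0], [0, 0, 0], 255]
  ]
}}

```text
time_s: 27.52
tcp_pos: [0.4662, 0.1964, 0.275]
eef_rot: [179.9, -0.1, -88.6]
contact_force: [-0.4, -0.3, 0.5]
gripper_width: 0.0002
```

Emit:
{"op": "carry_out", "data": {
  "plan": [
    [[0.004, 0, 0], [0, 0, 0], 255],
    [[0.004, 0, 0], [0, 0, 0], 255],
    [[0.004, 0, 0], [0, 0, 0], 255],
    [[0, 0, 0], [0, 0, 0], 255]
  ]
}}

```text
time_s: 27.85
tcp_pos: [0.4667, 0.1848, 0.2753]
eef_rot: [180.0, -0.0, -88.6]
contact_force: [0.5, 0.4, -0.4]
gripper_width: 0.0009
```

Emit:
{"op": "carry_out", "data": {
  "plan": [
    [[0.004, 0, 0], [0, 0, 0], 255],
    [[0.004, 0, 0], [0, 0, 0], 255],
    [[0.004, 0, 0], [0, 0, 0], 255],
    [[0, 0, 0], [0, 0, 0], 255],
    [[0, 0, 0], [0, 0, 0], 255]
  ]
}}

```text
time_s: 28.27
tcp_pos: [0.4672, 0.1734, 0.2755]
eef_rot: [-180.0, 0.0, -88.6]
contact_force: [0.3, -0.4, 0.2]
gripper_width: 0.0004
```

Run:
```python
from h import *
s=r.get_state(); print(s["joints"].round(1))
for t in (.24,.37,.49,.61,.73,.86,.98): print(t,pw(0,206.6+140*np.cos(t),76+140*np.sin(t)).round(4))
for yaw in(1.5,-178.5): plan(pw(0,342.6)[:2],.20,yaw)
```

```text
[ 43.   11.3 -31.2   0.  -47.5 -41.5]
0.24 [0.4626 0.3693 0.1093]
0.37 [0.4627 0.3638 0.1266]
0.49 [0.4629 0.3568 0.1419]
0.61 [0.4631 0.3481 0.1562]
0.73 [0.4634 0.3376 0.1694]
0.86 [0.4638 0.3247 0.1821]
0.98 [0.4641 0.3113 0.1923]
turn z -90.05: 13 x -6.93; shift [   0.5 -196.  -102.5]mm: 7 x [ 0.0001 -0.028  -0.0146]
turn z 89.95: 13 x 6.92; shift [  -0.5  196.  -102.5]mm: 7 x [-0.0001  0.028  -0.0146]
```

Emit:
{"op": "carry_out", "data": {
  "plan": [
    [[0, 0, -0.03], [0, 0, 0], 255],
    [[0, 0, -0.03], [0, 0, 0], 255],
    [[0, 0, -0.03], [0, 0, 0], 255],
    [[0, 0, -0.02], [0, 0, 0], 255],
    [[0, 0, 0], [0, 0, 0], 255]
  ]
}}

```text
time_s: 28.68
tcp_pos: [0.4682, 0.1743, 0.3903]
eef_rot: [-179.6, 0.2, -88.5]
contact_force: [0.1, 0.1, -0.1]
gripper_width: 0.0001
```

Emit:
{"op": "carry_out", "data": {
  "plan": [
    [[0, 0, 0], [0, 0, -6.93], 255],
    [[0, 0, 0], [0, 0, -6.93], 255],
    [[0, 0, 0], [0, 0, -6.93], 255],
    [[0, 0, 0], [0, 0, -6.93], 255],
    [[0, 0, 0], [0, 0, -6.93], 255],
    [[0, 0, 0], [0, 0, -6.93], 255],
    [[0, 0, 0], [0, 0, -6.93], 255],
    [[0, 0, 0], [0, 0, -6.93], 110],
    [[0, 0, 0], [0, 0, -6.93], 110],
    [[0, 0, 0], [0, 0, -6.93], 110],
    [[0, 0, 0], [0, 0, -6.93], 110],
    [[0, 0, 0], [0, 0, -6.93], 110]
  ]
}}

```text
time_s: 29.68
tcp_pos: [0.4671, 0.1737, 0.385]
eef_rot: [180.0, 0.0, -5.0]
contact_force: [0.2, -0.1, 0.4]
gripper_width: 0.0284
```

Emit:
{"op": "carry_out", "data": {
  "plan": [
    [[0, 0, 0], [0, 0, -6.93], 110],
    [[0, -0.028, 0], [0, 0, 0], 110],
    [[0, -0.028, 0], [0, 0, 0], 110],
    [[0, -0.028, 0], [0, 0, 0], 110],
    [[0, -0.028, 0], [0, 0, 0], 110],
    [[0, -0.028, 0], [0, 0, 0], 110],
    [[0, -0.028, 0], [0, 0, 0], 110],
    [[0, -0.028, 0], [0, 0, 0], 110],
    [[0, 0, 0], [0, 0, 0], 110],
    [[0, 0, 0], [0, 0, 0], 110]
  ]
}}

```text
time_s: 30.52
tcp_pos: [0.4615, 0.3709, 0.3843]
eef_rot: [179.9, 0.1, 1.7]
contact_force: [0.5, -1.4, -0.2]
gripper_width: 0.05
```

Run:
```python
from h import *
s=r.get_state(); print(s["joints"].round(1),s["tcp_pos"],s["gripper_width"])
shot("side","s3",(270,130,400,300),4.5)
plan(pw(0,342.6)[:2],.090,1.5)
```

```text
[ 57.7  13.6 -11.8  -0.  -64.6  34. ] [0.46150697 0.37093373 0.38430612] 0.0500031005841005
turn z 0.11: 1 x 0.11; shift [  1.    0.7 116.6]mm: 4 x [0.0002 0.0002 0.0291]
```

View pics/s3.png

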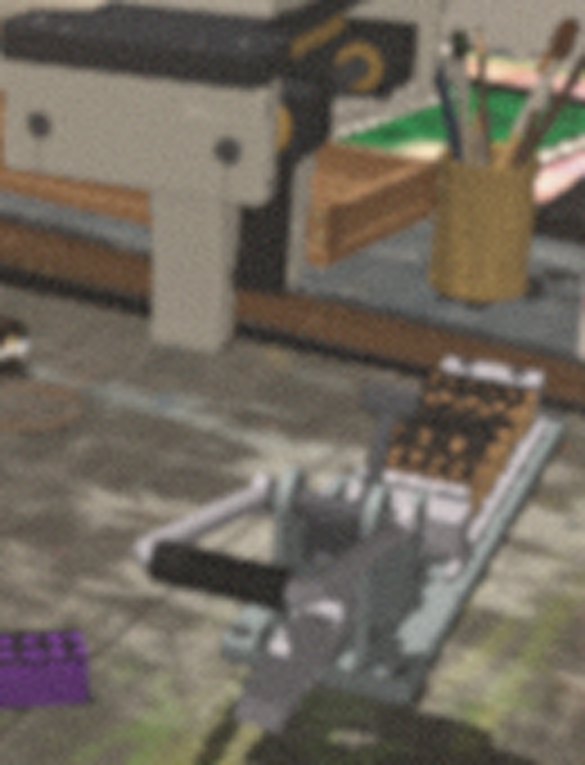

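The paddle is now at about (358,218) and matches the "engaged" projection (356,215). The row is in the bed and the handle is low. Next I'll grip the handle.

Emit:
{"op": "carry_out", "data": {
  "plan": [
    [[0.001, 0.0007, 0.029], [0, 0, 0], 110],
    [[0, 0, 0.029], [0, 0, 0], 110],
    [[0, 0, 0.025], [0, 0, 0], 110],
    [[0, 0, 0.015], [0, 0, 0], 110],
    [[0, 0, 0.01], [0, 0, 0], 110],
    [[0, 0, 0.008], [0, 0, 0], 110],
    [[0, 0, 0], [0, 0, 0], 110]
  ]
}}

```text
time_s: 31.15
tcp_pos: [0.4628, 0.3681, 0.2684]
eef_rot: [179.9, 0.1, 1.5]
contact_force: [0.5, -0.9, 0.1]
gripper_width: 0.0499
```

Emit:
{"op": "carry_out", "data": {
  "plan": [
    [[0, 0, 0], [0, 0, 0], 255],
    [[0, 0, 0], [0, 0, 0], 255],
    [[0, 0, 0], [0, 0, 0], 255],
    [[0, 0, 0], [0, 0, 0], 255],
    [[0, 0, 0], [0, 0, 0], 255],
    [[0, 0, 0], [0, 0, 0], 255]
  ],
  "grip_force": 20
}}

```text
time_s: 31.65
tcp_pos: [0.4629, 0.3679, 0.2698]
eef_rot: [179.9, 0.0, 1.6]
contact_force: [4.3, -14.3, 7.2]
gripper_width: 0.0155
```

Emit:
{"op": "carry_out", "data": {
  "plan": [
    [[0, 0.002, -0.001], [0, 0, 0], 255],
    [[0, 0, 0], [0, 0, 0], 255],
    [[0, 0, 0], [0, 0, 0], 255]
  ]
}}

```text
time_s: 31.9
tcp_pos: [0.463, 0.367, 0.2706]
eef_rot: [-180.0, -0.0, 1.6]
contact_force: [-0.3, -0.6, -0.2]
gripper_width: 0.0155
```

Emit:
{"op": "carry_out", "data": {
  "plan": [
    [[0, 0.0025, -0.0088], [0, 0, 0], 255],
    [[0, 0.003, -0.0085], [0, 0, 0], 255],
    [[0, 0.0034, -0.0078], [0, 0, 0], 255],
    [[0, 0.0036, -0.0075], [0, 0, 0], 255],
    [[0, 0.0042, -0.0072], [0, 0, 0], 255],
    [[0, 0.0045, -0.0071], [0, 0, 0], 255],
    [[0, 0.005, -0.0067], [0, 0, 0], 255],
    [[0, 0.0055, -0.0065], [0, 0, 0], 255],
    [[0, 0.0062, -0.0064], [0, 0, 0], 255],
    [[0, 0.0067, -0.0063], [0, 0, 0], 255],
    [[0, 0.0067, -0.0053], [0, 0, 0], 255],
    [[0, 0.0067, -0.0049], [0, 0, 0], 255]
  ]
}}

```text
time_s: 32.9
tcp_pos: [0.4645, 0.3101, 0.3565]
eef_rot: [-179.7, -0.2, 1.6]
contact_force: [-5.0, 9.7, 8.6]
gripper_width: 0.0157
```

Emit:
{"op": "carry_out", "data": {
  "plan": [
    [[0, 0, 0], [0, 0, 0], 255],
    [[0, 0, 0], [0, 0, 0], 255]
  ]
}}

```text
time_s: 33.07
tcp_pos: [0.4646, 0.3098, 0.3567]
eef_rot: [-179.7, -0.2, 1.6]
contact_force: [-6.4, 8.7, 10.0]
gripper_width: 0.0151
```

Emit:
{"op": "carry_out", "data": {
  "plan": [
    [[0, 0.001, -0.003], [0, 0, 0], 255],
    [[0, 0, 0], [0, 0, 0], 255],
    [[0, 0, 0], [0, 0, 0], 255]
  ]
}}

```text
time_s: 33.32
tcp_pos: [0.4647, 0.3086, 0.3581]
eef_rot: [-179.8, -0.1, 1.6]
contact_force: [-1.9, 7.3, 3.2]
gripper_width: 0.0154
```

Emit:
{"op": "carry_out", "data": {
  "plan": [
    [[0, -0.007, 0.007], [0, 0, 0], 255],
    [[0, -0.0067, 0.0054], [0, 0, 0], 255],
    [[0, -0.0067, 0.0063], [0, 0, 0], 255],
    [[0, -0.0066, 0.0064], [0, 0, 0], 255],
    [[0, -0.0058, 0.0066], [0, 0, 0], 255],
    [[0, -0.0052, 0.0069], [0, 0, 0], 255],
    [[0, -0.0047, 0.0072], [0, 0, 0], 255],
    [[0, -0.0042, 0.0075], [0, 0, 0], 255],
    [[0, -0.0038, 0.0078], [0, 0, 0], 255],
    [[0, -0.0034, 0.0079], [0, 0, 0], 255],
    [[0, -0.003, 0.0085], [0, 0, 0], 255],
    [[0, -0.0025, 0.0085], [0, 0, 0], 255]
  ]
}}

```text
time_s: 34.32
tcp_pos: [0.4631, 0.3674, 0.27]
eef_rot: [180.0, -0.0, 1.6]
contact_force: [2.1, -0.4, 2.9]
gripper_width: 0.0153
```

Emit:
{"op": "carry_out", "data": {
  "plan": [
    [[0, 0, 0], [0, 0, 0], 255],
    [[0, 0, 0], [0, 0, 0], 255]
  ]
}}

```text
time_s: 34.48
tcp_pos: [0.4631, 0.3674, 0.2696]
eef_rot: [180.0, 0.0, 1.6]
contact_force: [2.1, 0.3, 0.3]
gripper_width: 0.0154
```

Run:
```python
from h import *
im=shot("top","t5",(225,245,425,325),4)
s=r.get_state(); print(s["tcp_pos"],s["contact_force"])
```

```text
[0.46304362 0.36732489 0.26970121] [2.88683362 0.35202745 0.42881679]
```

View pics/t5.png

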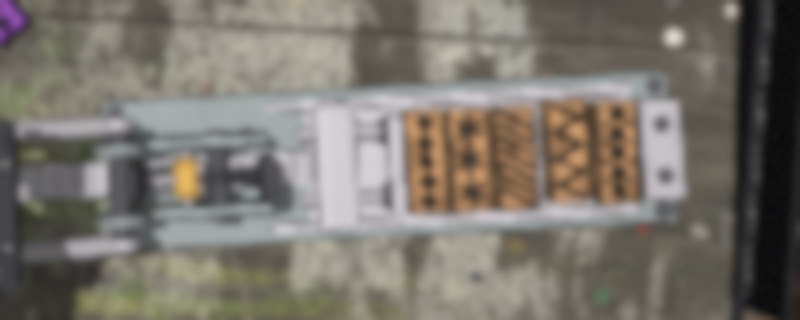

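One stroke moved the jaw one tooth, from crop x≈314 to 337. All five blocks are in place, so on to strokes two and three.

Emit:
{"op": "carry_out", "data": {
  "plan": [
    [[0, 0.0025, -0.0088], [0, 0, 0], 255],
    [[0, 0.003, -0.0085], [0, 0, 0], 255],
    [[0, 0.0034, -0.0078], [0, 0, 0], 255],
    [[0, 0.0036, -0.0075], [0, 0, 0], 255],
    [[0, 0.0042, -0.0073], [0, 0, 0], 255],
    [[0, 0.0045, -0.0072], [0, 0, 0], 255],
    [[0, 0.005, -0.007], [0, 0, 0], 255],
    [[0, 0.0055, -0.0068], [0, 0, 0], 255],
    [[0, 0.0062, -0.0067], [0, 0, 0], 255],
    [[0, 0.0067, -0.0066], [0, 0, 0], 255],
    [[0, 0.007, -0.006], [0, 0, 0], 255],
    [[0, 0.0074, -0.0058], [0, 0, 0], 255]
  ]
}}

```text
time_s: 35.53
tcp_pos: [0.4646, 0.3085, 0.3579]
eef_rot: [-179.9, -0.1, 1.6]
contact_force: [1.8, 7.2, -3.5]
gripper_width: 0.0154
```

Emit:
{"op": "carry_out", "data": {
  "plan": [
    [[0, 0, 0], [0, 0, 0], 255],
    [[0, 0, 0], [0, 0, 0], 255]
  ]
}}

```text
time_s: 35.7
tcp_pos: [0.4646, 0.3087, 0.3581]
eef_rot: [-179.8, -0.1, 1.6]
contact_force: [-0.5, 5.9, 4.4]
gripper_width: 0.0154
```

Emit:
{"op": "carry_out", "data": {
  "plan": [
    [[0, -0.007, 0.007], [0, 0, 0], 255],
    [[0, -0.0067, 0.0054], [0, 0, 0], 255],
    [[0, -0.0067, 0.0063], [0, 0, 0], 255],
    [[0, -0.0066, 0.0064], [0, 0, 0], 255],
    [[0, -0.0058, 0.0066], [0, 0, 0], 255],
    [[0, -0.0052, 0.0069], [0, 0, 0], 255],
    [[0, -0.0047, 0.0072], [0, 0, 0], 255],
    [[0, -0.0042, 0.0075], [0, 0, 0], 255],
    [[0, -0.0038, 0.0078], [0, 0, 0], 255],
    [[0, -0.0034, 0.0079], [0, 0, 0], 255],
    [[0, -0.003, 0.0085], [0, 0, 0], 255],
    [[0, -0.0025, 0.0085], [0, 0, 0], 255]
  ]
}}

```text
time_s: 36.7
tcp_pos: [0.463, 0.3677, 0.2695]
eef_rot: [179.9, 0.0, 1.6]
contact_force: [4.4, -3.4, 4.0]
gripper_width: 0.0153
```

Emit:
{"op": "carry_out", "data": {
  "plan": [
    [[0, 0, 0], [0, 0, 0], 255],
    [[0, 0, 0], [0, 0, 0], 255]
  ]
}}

```text
time_s: 36.87
tcp_pos: [0.4629, 0.3676, 0.2692]
eef_rot: [179.9, 0.1, 1.5]
contact_force: [5.5, -2.4, -0.9]
gripper_width: 0.0157
```

Third stroke. It should squeeze the row, so I also go 2 mm lower at the end.

Emit:
{"op": "carry_out", "data": {
  "plan": [
    [[-0.001, 0.0025, -0.0088], [0, 0, 0], 255],
    [[0, 0.003, -0.0085], [0, 0, 0], 255],
    [[0, 0.0034, -0.0078], [0, 0, 0], 255],
    [[0, 0.0036, -0.0075], [0, 0, 0], 255],
    [[0, 0.0042, -0.0073], [0, 0, 0], 255],
    [[0, 0.0045, -0.0072], [0, 0, 0], 255],
    [[0, 0.005, -0.007], [0, 0, 0], 255],
    [[0, 0.0055, -0.0068], [0, 0, 0], 255],
    [[0, 0.0062, -0.0067], [0, 0, 0], 255],
    [[0, 0.0067, -0.0066], [0, 0, 0], 255],
    [[0, 0.007, -0.006], [0, 0, 0], 255],
    [[0, 0.0074, -0.0058], [0, 0, 0], 255]
  ]
}}

```text
time_s: 37.87
tcp_pos: [0.4637, 0.3094, 0.3562]
eef_rot: [-179.9, -0.0, 1.6]
contact_force: [5.9, 2.7, -2.4]
gripper_width: 0.0154
```

Emit:
{"op": "carry_out", "data": {
  "plan": [
    [[0, 0, 0], [0, 0, 0], 255],
    [[0, 0, 0], [0, 0, 0], 255]
  ]
}}

```text
time_s: 38.03
tcp_pos: [0.4637, 0.3092, 0.3565]
eef_rot: [-179.9, -0.0, 1.5]
contact_force: [3.5, 1.5, 1.9]
gripper_width: 0.0155
```

Emit:
{"op": "carry_out", "data": {
  "plan": [
    [[0, -0.007, 0.007], [0, 0, 0], 255],
    [[0, -0.0067, 0.0054], [0, 0, 0], 255],
    [[0, -0.0067, 0.0063], [0, 0, 0], 255],
    [[0, -0.0066, 0.0064], [0, 0, 0], 255],
    [[0, -0.0058, 0.0066], [0, 0, 0], 255],
    [[0, -0.0052, 0.0069], [0, 0, 0], 255],
    [[0, -0.0047, 0.0072], [0, 0, 0], 255],
    [[0, -0.0042, 0.0075], [0, 0, 0], 255],
    [[0, -0.0038, 0.0078], [0, 0, 0], 255],
    [[0, -0.0034, 0.0079], [0, 0, 0], 255],
    [[0, -0.003, 0.0085], [0, 0, 0], 255],
    [[0, -0.0025, 0.0085], [0, 0, 0], 255]
  ]
}}

```text
time_s: 39.03
tcp_pos: [0.4618, 0.3681, 0.2692]
eef_rot: [179.8, 0.1, 1.6]
contact_force: [2.4, -6.6, 14.6]
gripper_width: 0.0156
```

Emit:
{"op": "carry_out", "data": {
  "plan": [
    [[0, 0, 0.002], [0, 0, 0], 255],
    [[0, 0, 0], [0, 0, 0], 255],
    [[0, 0, 0], [0, 0, 0], 255]
  ]
}}

```text
time_s: 39.28
tcp_pos: [0.4617, 0.3679, 0.2682]
eef_rot: [179.8, 0.1, 1.6]
contact_force: [3.2, -5.0, 9.1]
gripper_width: 0.0151
```

Run:
```python
from h import *
im=shot("top","t6",(265,255,405,320),5.6)
s=r.get_state(); print(s["tcp_pos"],s["contact_force"])
```

```text
[0.46175661 0.36790531 0.26822572] [ 2.86289605 -4.53605977  9.59545582]
```

View pics/t6.png

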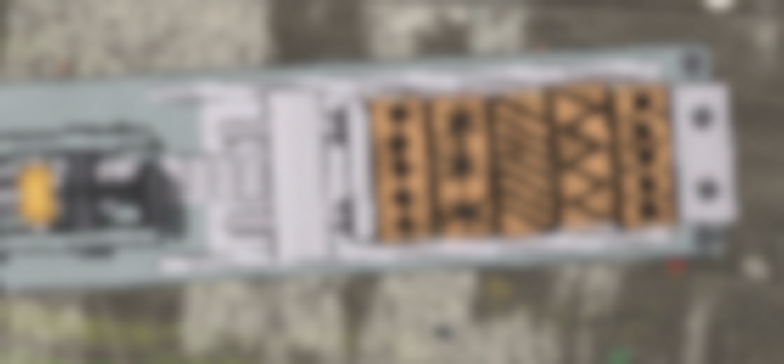

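The row is closed up. The gap from jaw body to face front shrank from about 11.5 px to 7.5 px, roughly 8 mm pressed with the handle held. I'll let go, retreat and check that it holds.

Emit:
{"op": "carry_out", "data": {
  "plan": [
    [[0, 0, -0.001], [0, 0, 0], 110],
    [[0, 0, 0], [0, 0, 0], 110],
    [[0, 0, 0], [0, 0, 0], 110],
    [[0, 0, 0], [0, 0, 0], 110],
    [[0, 0, 0], [0, 0, 0], 110],
    [[0, 0, -0.02], [0, 0, 0], 110],
    [[0, 0, -0.03], [0, 0, 0], 110],
    [[0, 0, -0.03], [0, 0, 0], 110],
    [[0, 0, -0.03], [0, 0, 0], 110],
    [[0, 0, -0.03], [0, 0, 0], 110],
    [[0, 0, 0], [0, 0, 0], 110],
    [[0, 0, 0], [0, 0, 0], 110]
  ]
}}

```text
time_s: 40.33
tcp_pos: [0.4619, 0.369, 0.4114]
eef_rot: [-179.8, -0.1, 1.6]
contact_force: [0.7, 0.4, -0.3]
gripper_width: 0.0495
```

Emit:
{"op": "carry_out", "data": {
  "plan": [
    [[0, 0, 0], [0, 0, 0], 110],
    [[0, 0, 0], [0, 0, 0], 110],
    [[0, 0, 0], [0, 0, 0], 110],
    [[0, 0, 0], [0, 0, 0], 110],
    [[0, 0, 0], [0, 0, 0], 110],
    [[0, 0, 0], [0, 0, 0], 110],
    [[0, 0, 0], [0, 0, 0], 110],
    [[0, 0, 0], [0, 0, 0], 110],
    [[0, 0, 0], [0, 0, 0], 110],
    [[0, 0, 0], [0, 0, 0], 110],
    [[0, 0, 0], [0, 0, 0], 110],
    [[0, 0, 0], [0, 0, 0], 110]
  ]
}}

```text
time_s: 41.33
tcp_pos: [0.4619, 0.3686, 0.4095]
eef_rot: [-180.0, -0.0, 1.6]
contact_force: [0.6, 0.6, 0.0]
gripper_width: 0.0497
```

Run:
```python
from h import *
ims=[r.capture("top")[:,:,::-1].astype(float) for _ in range(6)]
im=np.mean(ims,0).astype(np.uint8)
cv2.imwrite("pics/t7.png",cv2.resize(im[255:320,265:405],None,fx=5.6,fy=5.6,interpolation=cv2.INTER_CUBIC))
for y,z in((91-28,38),(113-28,38),(91-30,38),(42,33),(64.5-28,33),(-78,34)): print(y,z,((w2p("top",pw(0,y,z))+.5-[265,255])*5.6).round(0))
s=r.get_state(); print(s["time_s"],s["contact_force"])
```

```text
63 38 [[316. 172.]]
85 38 [[260. 175.]]
61 38 [[321. 172.]]
42 33 [[368. 169.]]
36.5 33 [[382. 168.]]
-78 34 [[674. 154.]]
41.6333 [-0.41939901  0.03918936  0.01140818]
```

View pics/t7.png

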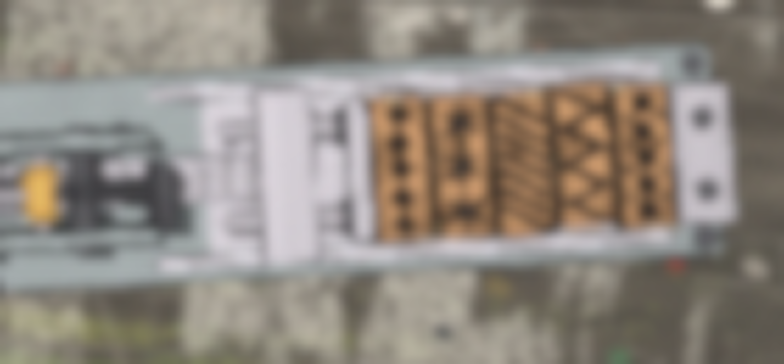

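The jaw body edges are at 260 and 316, exactly where 28 mm of travel projects. The face front is at about 369, which is y≈42, so the plate is pressed back about 5.5 mm with the robot clear.

```bash
python3 -c "
from plant import r
print(r.close_job())"
```

```text
the job is handed in; nothing more can be done
None
```

The proof is locked up and handed in at about 42 s of the 210 s allowed. All five blocks were there, and they lie side by side across the bed with the carved face up.

- **Catch:** it was off. I felt about 3.4 N at the tab where the off position should be, then pushed it over centre. The side view then showed the paddle leaning to the jaw.
- **Squeeze:** three full handle strokes closed the row. In the last picture, with the gripper clear for over a second, the jaw body was at 28 mm of travel. The face plate was pressed back about 5.5 mm (3 mm needed), and both figures are read off the image.
- **Ink roller and bottle:** I never went to them, but I took no final picture of that area.
- **Checks:** none failed or disagreed. Of the forces I read, the largest was about 16 N, briefly while gripping or pressing the handle. I saw no sign of a knocked block or a slackened grip.

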